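# Load the inspection turntable

### The job

Take the steel housing with the oblong two-bolt flange and set it gently, upright, into the empty marked outline on the free-turning inspection table, its long flange lying along the scribed radial line. Do not let the table turn, and leave the sleeve that already stands on it where it is.

Things in the scene. Friction and masses are not known exactly. Their poses are not given: they have to be found in the camera images.
- housing: Bare steel part, upright on the bench: round barrel 44 mm across (open bore) on an oblong two-bolt flange 100 mm long, 52 mm wide at the middle, 32 mm at its rounded ends, 10 mm thick; 70 mm high in all, 0.3 to 0.65 kg. Origin: centre of the underside; x along the long flange, z up; either way round is the same. Two bystanders have this barrel but a round (84 mm) or square (66 mm) flange.
- seat (a point): Centre of the empty outline (white scribed rectangle, 104 by 60 mm) on the turntable's top face; the housing's underside goes here. The turntable is a dark steel disc 300 mm across, its flat top 45 mm above the bench. This point lies 82 mm from its axis and turns with it; x points radially outward along the scribed line and the outline's long side, z up.
- disc (a joint): Turn of the disc about its vertical axis (rad, counter-clockwise from above positive), 0 at the start. The bearing has almost no friction (about 0.01 N m): a sideways push of a fraction of a newton at the rim turns it, and it does not spring back.
- sleeve: Bystander already standing on the turntable, on about the opposite side of the axis from the empty outline, its centre 75 to 89 mm from the axis: steel sleeve 48 mm in diameter with a round foot 72 mm across, 50 mm high, loose. Origin at the centre of its underside, z up.

How it is judged (in metres and radians):
At the end, for the whole second after the job is handed in: Housing upright, released and at rest on the turntable, centred within 15 mm on the outline, long flange within 15 degrees of the radial line either way round; turntable at rest within 10 degrees of its start; the sleeve on it upright within 30 mm of where it was (horizontal distance between housing and seat below 0.015 m and z of housing in the frame of seat between -0.006 and 0.006 m and angle between housing's own z axis and vertical below 0.1 rad and angle between the x axis of housing and the x axis of seat, either way round below 0.26 rad and linear speed of housing below 0.02 m/s and value of joint disc between -0.175 and 0.175 rad and velocity of joint disc between -0.05 and 0.05 rad/s and distance of sleeve from where it was at the start of the episode below 0.03 m and angle between sleeve's own z axis and vertical below 0.15 rad); the robot touches nothing.
It fails at once if the turntable is turned more than 10 degrees from its start (value of joint disc above 0.175 rad or value of joint disc below -0.175 rad).
It fails at once if the sleeve already on the turntable is moved more than 30 mm or tipped (distance of sleeve from where it was at the start of the episode above 0.03 m or angle between sleeve's own z axis and vertical above 0.4 rad).
It fails at once if the housing is dropped onto the turntable instead of set down (faster than 0.6 m/s within 30 mm of the outline's surface) (horizontal distance between housing and seat below 0.06 m and z of housing in the frame of seat between -0.01 and 0.03 m and linear speed of housing above 0.6 m/s).
It also fails if it takes over 38 s, if anything falls off the work surface, if the arm or the gripper's body presses on something with over 40 N, if the wrist force passes 120 N, or if a joint passes its speed limit or range.

### The arm

A 6-joint arm with a two-finger parallel gripper is mounted at the origin on the work surface. World frame = base frame: x ahead of the robot, y to its left, z up, the work surface at z = 0. Lengths are in mm, angles in rad, forces in N, time in s.
With the tool pointing down it reaches from about 275 to 875 mm from the base axis. Payload 12.5 kg.
Tool frame: the origin (TCP) lies on the centre line of the jaws, within the pads' length; the fingertips stand 8 mm ahead of it and the grasp point (between the pads) lies 11 mm behind it (arm.nose_length is the distance from the TCP to the fingertips, in mm); z points along the fingers, y is the direction in which the jaws open and shut (so a half turn about z gives the same grasp; the last joint's range is limited). The gripper opens to 85 mm and grips with 20 to 120 N. Pads are 22 mm wide; open, the fingers measure 114 mm over their backs; the gripper's body (76 mm by 85 mm) begins 54 mm behind the grasp point. The pads swing forward as they close: fully open they stand 13 mm farther back than shut.
Start: joints at [-1.376, 0.351, 1.652, -0, 1.139, -0.085], TCP at [151.91, -528.591, 239.29] pointing down, gripper open.
Joint ranges: [-2.75, 2.75], [-0.79, 2.1], [0.01, 2.65], [-1.57, 4.71], [0.07, 3.14], [-2.87, 2.87]. Speed limits (rad/s): [2.22, 2.22, 2.79, 3.14, 3.14, 3.14].

### API

Orientations are given as a 3x3 rotation matrix whose columns are the frame's x, y, z axes.
In Python, from plant import arm gives the robot as it stands. The module is installed in compiled form; this text tells all that it offers.
- The arm moves only by the tool move_arm, never from a script. Its arguments are lists of equal length, an entry for each row: "grip": the finger opening in cm, from 0 to 8.54; "dp": the shift along the tool's x, y, z in cm, a list of three; "turn": the turn about the tool's z in rad. In form: {"grip": [grip, ...], "dp": [[dx, dy, dz], ...], "turn": [turn, ...]}. A call has 1 to 20 rows; each row shifts and turns the commanded pose from where the row before left it, along the tool's axes as they then stand; what a row does not reach is not made up. A row lasts 1/8 s, in which the tool goes at most 62.5 mm and 10.7 degrees, less where a joint would pass 70% of its speed; a pose out of reach is approached as far as the arm can. A call with a gripper value outside its range is refused whole. The fingers move at their own pace and stop on an object; the grip force is fixed at half the most. Time passes only in rows, so rows that do not move let the fingers close. It gives the time, the measured TCP pose, the force and the opening at its end, in the units of the state.
- arm.state(): the state, without advancing time (a new reading comes with each control period).
- arm.get_image(name): name is "scene" or "top"; returns a dict with "color" (384x512x3 uint8, red, green, blue), "z_map" (384x512 float32, mm along the optical axis (not along the pixel's ray), 0 where there is no reading), "vfov" (degrees; the focal length in pixels is half the picture's height over the tangent of half this angle, whatever the lens; pixels are square), "cx", "cy" (the principal point, pixels), "k1" (the pictures are not rectified: a ray, as slopes to the right and down, at radius r is drawn at 1 + k1 r^2 times it, then the intrinsics apply), "extrinsics" (4x4, takes a point from camera to world coordinates). Camera axes: x right, y down, z forward; pixel columns grow to the right and rows downward; lengths in mm; the calibration is good to about 2 mm. A picture is of the moment at which its call begins.
- arm.hand_in(): hands the job in, once; it reports no verdict.
Trained networks look in the newest picture that a camera, given by its name, has taken for a name from the list of things; names that differ only in an ending like _2 or _b are one class to them, and where a whole thing is asked for, a point or a joint stands for the part that bears it (a point fixed in the world has none). Each returns a list of dicts, best first, with "score" (0 to 1); they miss things now and then, are a little off and sometimes report something else, mostly with a low value. They report only what shows in the picture. A call takes as long as a camera call.
- arm.regions_of(camera, thing): "region" (384x512 bool, what is visible of it).
- arm.spot_point(camera, thing): "location" ([x, y, z] in mm, in world coordinates, good to about 4 mm: a listed point, or the origin of a listed thing).
The state is a dict: "time_s": time; "joint_positions": joint angles; "dq": joint speeds; "joint_efforts": joint torques, N m; "tcp_pos": TCP position; "tcp_rot": TCP orientation; "wrist_force": force on the tool from outside, world axes, zero at the start; "ft_torque": the same for the moment, N m; "grip_width": opening from 0.0 (shut) to 1.0 (fully open).
Only numpy, scipy, OpenCV 4.12 (cv2) and the standard library are available. Lean on these libraries where they do the work, as an engineer would, in place of code of your own. Each camera call takes 0.05 s, during which the arm holds its last target.

## Working session

There is one attempt and no reset: what is moved stays moved. The work goes in short steps, Python scripts to look and compute and a tool call to move; the robot and the scene stay as the last step left them, time stands still between calls to the robot, and variables do not carry over. Pictures are saved under pics/ and viewed, and the job is handed in when it is done.

Besides the shell and the picture viewer there is one more tool, called by a JSON object that holds its "fn" and its "kwargs". move_arm: Moves the arm, as the interface text tells. Its arguments: {"type":"object","properties":{"grip":{"type":"array"},"dp":{"type":"array"},"turn":{"type":"array"}},"required":["grip","dp","turn"]}

```bash
mkdir -p pics
cat > h.py <<'E'
import numpy as np, cv2
from plant import arm
def K(d):
    f=d["color"].shape[0]/2/np.tan(np.radians(d["vfov"])/2); return f,d["cx"],d["cy"],d["k1"]
def pts(d):
    f,cx,cy,k1=K(d); z=d["z_map"]; h,w=z.shape
    v,u=np.mgrid[:h,:w]; a=(u-cx)/f; b=(v-cy)/f; x,y=a.copy(),b.copy()
    for _ in range(8):
        s=1+k1*(x*x+y*y); x=a/s; y=b/s
    P=np.stack([x*z,y*z,z],-1); E=np.array(d["extrinsics"]); return P@E[:3,:3].T+E[:3,3]
def proj(d,p):
    f,cx,cy,k1=K(d);E=np.array(d["extrinsics"]); q=(np.atleast_2d(p)-E[:3,3])@E[:3,:3]
    s=q[:,:2]/q[:,2:]; s=s*(1+k1*(s**2).sum(1,keepdims=True)); return s*f+[cx,cy]
E
python3 - <<'E'
from h import *
s=arm.state(); print(s["tcp_pos"],np.round(s["tcp_rot"],3),s["time_s"])
for c in("scene","top"):
    d=arm.get_image(c); cv2.imwrite(f"pics/{c}0.png",d["color"][:,:,::-1]); np.savez(f"{c}0.npz",**d)
    P=pts(d)
    for t in("housing","seat","sleeve"):
        try:
            for r in arm.spot_point(c,t)[:3]: print(c,t,round(r["score"],2),np.round(r["location"]), proj(d,r["location"]).round())
        except Exception as e: print(c,t,e)
print(arm.state()["time_s"])
E
```

```text
[ 151.83281727 -528.2896166   238.73111609] [[ 0.961  0.276 -0.   ]
 [ 0.276 -0.961  0.001]
 [ 0.    -0.001 -1.   ]] 0.0
scene housing 0.83 [ 463. -136.   -5.] [[213. 170.]]
scene seat 0.98 [533. 262.  47.] [[375. 238.]]
scene sleeve 0.57 [518. 101.  42.] [[300. 207.]]
top housing 0.6 [ 463. -132.   -1.] [[308. 222.]]
top seat 0.63 [538. 264.  46.] [[166. 191.]]
top sleeve 0.6 [517. 102.  44.] [[224. 200.]]
0.4
```

View pics/scene0.png

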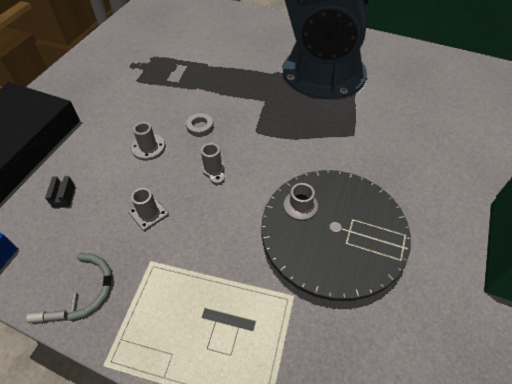

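View pics/top0.png

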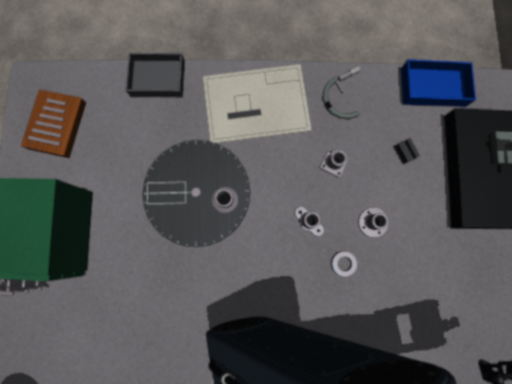

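The scene view shows the oblong housing at about (211,165). The outline is at (377,240) and the sleeve at (301,203). In the top view they are at (310,221), (166,192) and (224,199). Next I'll measure the poses precisely.

Run:
```python
from h import *
for c in("scene","top"):
    d=dict(np.load(f"{c}0.npz")); d={k:(v if v.ndim else v.item()) for k,v in d.items()}
    P=pts(d); g=cv2.cvtColor(d["color"],cv2.COLOR_RGB2GRAY)
    x,y,z=P[...,0],P[...,1],P[...,2]
    near=np.hypot(x-463,y+134)<75
    print(c,"bench z",np.median(z[near&(abs(z)<8)]))
    for lo,hi in((5,16),(60,80)):
        m=near&(z>lo)&(z<hi); p=P[m]
        if len(p)<8: continue
        xy=p[:,:2].astype(np.float32); r=cv2.minAreaRect(xy); print(lo,hi,len(p),p.mean(0).round(1),r,cv2.minEnclosingCircle(xy))
    for lo,hi in ((35,55),):
        m=(np.hypot(x-530,y-180)<170)&(z>lo)&(z<hi); p=P[m]; xy=p[:,:2].astype(np.float32)
        hull=cv2.convexHull(xy); print("disc z",np.median(p[:,2]),cv2.fitEllipse(hull),cv2.minEnclosingCircle(xy))
        w=m&(g>(130 if c=="scene" else 120))&(np.hypot(x-535,y-263)<70)
        q=P[w]; print("seat",len(q),q.mean(0).round(1),cv2.minAreaRect(q[:,:2].astype(np.float32)))
    m=(np.hypot(x-518,y-101)<50)&(z>85)&(z<105);p=P[m];print("sleeve top",len(p),p.mean(0),cv2.minEnclosingCircle(p[:,:2].astype(np.float32)))
    s=g[140:200,180:245] if c=="scene" else g[195:250,280:340]
    cv2.imwrite(f"pics/{c}_crop.png",cv2.resize(s,None,fx=8,fy=8,interpolation=cv2.INTER_CUBIC))
    s=g[200:275,325:425] if c=="scene" else g[165:220,135:235]
    cv2.imwrite(f"pics/{c}_seat.png",cv2.resize(s,None,fx=7,fy=7,interpolation=cv2.INTER_CUBIC))
```

```text
scene bench z 0.7208824571115429
5 16 222 [ 485.8 -116.5   10.5] ((482.33905029296875, -124.72200775146484), (62.781150817871094, 50.40370559692383), 29.189605712890625) ((479.7097473144531, -126.4980239868164), 36.111305236816406)
60 80 194 [ 467.4 -131.8   67.7] ((465.8900451660156, -132.74713134765625), (43.17723083496094, 42.664100646972656), 1.405349612236023) ((465.7117919921875, -132.2689208984375), 22.754241943359375)
disc z 45.380443077212874 ((538.9389038085938, 181.84613037109375), (296.8341979980469, 300.2155456542969), 99.53681945800781) ((539.2179565429688, 181.4153594970703), 150.5842742919922)
seat 293 [537.2 265.4  45.5] ((535.3323974609375, 260.38409423828125), (61.635108947753906, 128.9009552001953), 1.8428853750228882)
sleeve top 259 [519.04861155 101.35768372  92.54794704] ((517.8529052734375, 100.96932983398438), 24.384511947631836)
top bench z 0.4401300979448024
5 16 329 [ 463.7 -133.    10.1] ((457.6588439941406, -136.3238525390625), (117.010498046875, 122.03519439697266), 75.69358825683594) ((457.3533630371094, -129.0670928955078), 67.44906616210938)
60 80 109 [ 465.1 -134.1   69.7] ((464.7668151855469, -133.4774169921875), (42.7059211730957, 42.14924240112305), 18.84235191345215) ((465.4556579589844, -134.2280731201172), 22.11716651916504)
disc z 45.59927879496627 ((537.1055908203125, 181.58450317382812), (296.369873046875, 298.792236328125), 46.54348373413086) ((537.9363403320312, 181.5688934326172), 150.14915466308594)
seat 5 [535.7 231.2  44.8] ((535.6935424804688, 228.9033660888672), (0.6037356853485107, 35.78302001953125), 0.9609495401382446)
sleeve top 110 [516.91269063 100.19758845  94.3388118 ] ((516.9155883789062, 100.7336654663086), 24.085325241088867)
```

View pics/top_crop.png

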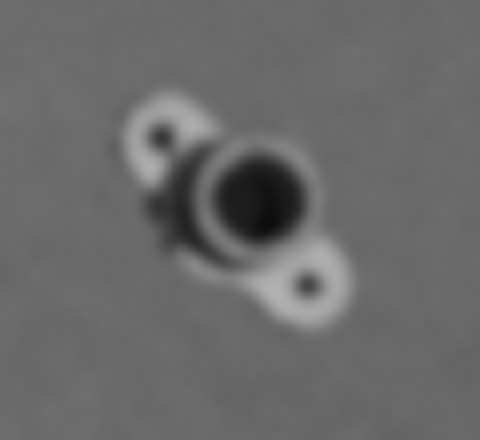

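View pics/scene_crop.png

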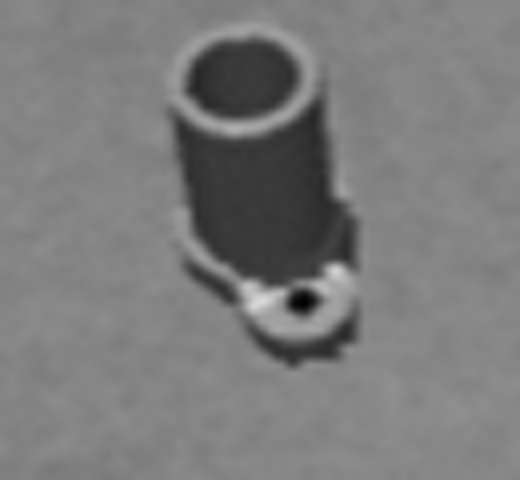

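View pics/scene_seat.png

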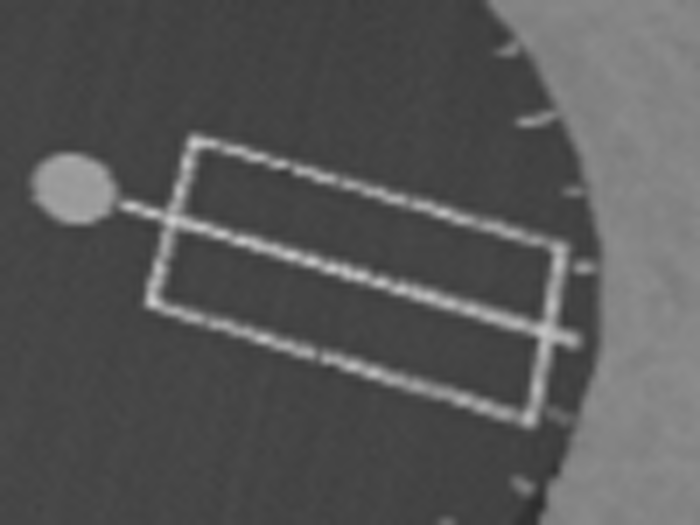

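View pics/top_seat.png

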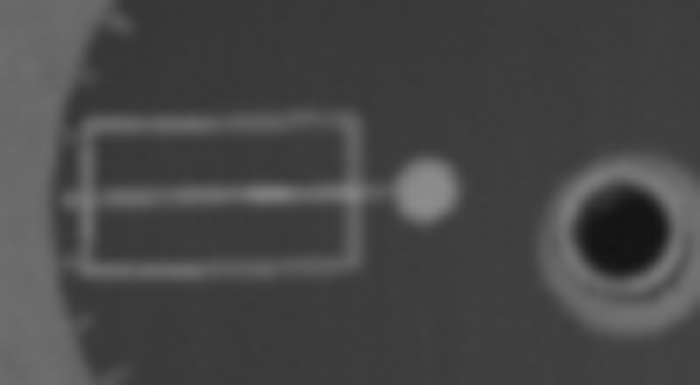

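```bash
cat >> h.py <<'E'
def plane(d,uv,zp):
    f,cx,cy,k1=K(d);E=np.array(d["extrinsics"]); a=(np.atleast_2d(uv)-[cx,cy])/f; x=a.copy()
    for _ in range(8): x=a/(1+k1*(x**2).sum(1,keepdims=True))
    r=np.c_[x,np.ones(len(x))]@E[:3,:3].T; return E[:3,3]+r*((zp-E[2,3])/r[:,2])[:,None]
def ld(n):
    d=dict(np.load(n)); return {k:(v if v.ndim else v.item()) for k,v in d.items()}
E
python3 - <<'E'
from h import *
s=ld("scene0.npz");t=ld("top0.npz")
cv=lambda p,o,k:(np.array(p)+.5)/k-.5+o
h=plane(t,cv([(162,137),(308,285)],(280,195),8),10);print("holes",h.round(1),h.mean(0),np.degrees(np.arctan2(*(h[0]-h[1])[[1,0]])), np.linalg.norm(h[0]-h[1]))
# scene hole
print(plane(s,cv([(302,300)],(180,140),8),10))
for n,d,c,o in(("s",s,[(192,140),(562,247),(533,422),(150,302)],(325,200)),("t",t,[(350,120),(88,125),(88,270),(350,265)],(135,165))):
    q=plane(d,cv(c,o,7),45.3); print(n,q[:,:2].round(1),q.mean(0))
    e=(q[1]+q[2]-q[0]-q[3]); print(np.degrees(np.arctan2(e[1],e[0])),np.linalg.norm(e)/2)
print(plane(s,cv([(75,188)],(325,200),7),45.3),plane(t,cv([(427,190)],(135,165),7),45.3))
E
```

```text
holes [[ 490.2 -108.7   10. ]
 [ 439.  -159.9   10. ]] [ 464.60195371 -134.29320794   10.        ] 45.0267785632557 72.45251669511116
[[ 490.19830796 -109.47106344   10.        ]]
s [[508.7 208.8]
 [503.4 315.5]
 [561.8 318.2]
 [565.6 211.6]] [534.89222762 263.53484174  45.3       ]
92.45706841495948 106.6952374976985
t [[564.6 213. ]
 [561.  317.5]
 [503.3 314.2]
 [507.1 210.5]] [534.01311762 263.82608389  45.3       ]
92.03395456849404 104.16188689486026
[[537.63636207 181.86319714  45.3       ]] [[537.23391457 181.39934806  45.3       ]]
```

Housing at about (465, -133.5) with its flange at 45°. The seat is at about (534.5, 263.6) with its radial line at 92.2°. I'll move above the housing and turn the closing direction across the flange.

{"fn": "move_arm", "kwargs": {"grip": [8.5,8.5,8.5,8.5,8.5,8.5,8.5,8.5,8.5,8.5,8.5,8.5,8.5,8.5], "dp": [[4.1,-2.93,1.0],[4.1,-2.93,1.0],[4.1,-2.93,1.0],[4.1,-2.93,1.0],[4.1,-2.93,1.0],[4.1,-2.93,1.0],[4.1,-2.93,1.0],[4.1,-2.93,1.0],[4.1,-2.93,1.0],[4.1,-2.93,1.0],[0,0,0],[0,0,0],[0,0,0],[0,0,0]], "turn": [0,0,0,0,0,0,0,0,0,0,-0.17,-0.17,-0.166,0]}}

```text
time_s: 2.15
tcp_pos: [465.1, -133.8, 139.3]
tcp_rot: [[0.708, 0.707, 0.0], [0.707, -0.708, -0.0], [0.0, 0.0, -1.0]]
wrist_force: [-0.3, 0.6, -0.4]
grip_width: 0.999
```

```bash
cat > chk.py <<'E'
from h import *
import sys
s=arm.state();R=np.array(s["tcp_rot"]);p=np.array(s["tcp_pos"]);print(s["time_s"],p.round(1),"yaw x",np.degrees(np.arctan2(R[1,0],R[0,0])).round(1),"z",R[:,2].round(3),"F",np.round(s["wrist_force"],1),s["grip_width"])
t=np.array([float(a) for a in sys.argv[1:4]]);print("need tool cm",((t-p)@R/10).round(2))
E
python3 chk.py 465 -133.5 34
python3 - <<'E'
from h import *
for c in("scene","top"):
    d=arm.get_image(c); cv2.imwrite(f"pics/{c}1.png",d["color"][:,:,::-1])
E
```

```text
2.15 [ 465.1 -133.8  139.3] yaw x 45.0 z [ 0. -0. -1.] F [-0.3  0.6 -0.4] 0.9992013737177924
need tool cm [ 1.000e-02 -2.000e-02  1.053e+01]
```

View pics/scene1.png

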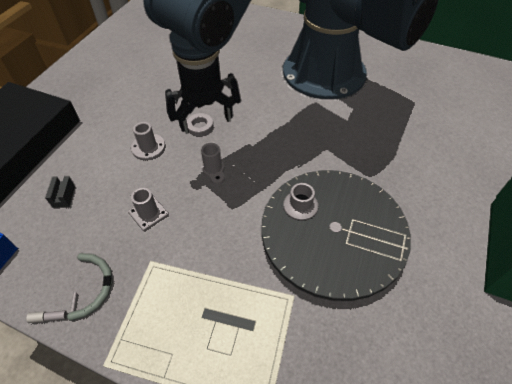

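The open gripper, with fingertips around (170–240, 90–125), is consistent with being above the housing at (211,160), which is unchanged. Descending now.

{"fn": "move_arm", "kwargs": {"grip": [8.5,8.5,8.5,8.5,8.5], "dp": [[0,0,2.5],[0,0,3.0],[0,0,3.0],[0,0,2.0],[0,0,0]], "turn": [0,0,0,0,0]}}

```text
time_s: 2.88
tcp_pos: [464.4, -133.5, 33.4]
tcp_rot: [[0.709, 0.706, -0.002], [0.706, -0.709, 0.001], [-0.001, -0.002, -1.0]]
wrist_force: [-0.3, -0.9, 0.3]
grip_width: 0.994
```

```bash
python3 chk.py 465 -133.5 34
python3 - <<'E'
from h import *
for c in("scene","top"):
    d=arm.get_image(c); cv2.imwrite(f"pics/{c}2.png",d["color"][:,:,::-1])
    s=d["color"][100:200,150:270,::-1] if c=="scene" else d["color"][170:270,250:370,::-1]
    cv2.imwrite(f"pics/{c}2c.png",cv2.resize(s,None,fx=5,fy=5))
E
```

```text
2.875 [ 464.4 -133.5   33.4] yaw x 44.9 z [-0.002  0.001 -1.   ] F [-0.3 -0.9  0.3] 0.9944668254242159
need tool cm [ 0.05  0.04 -0.06]
```

View pics/scene2c.png

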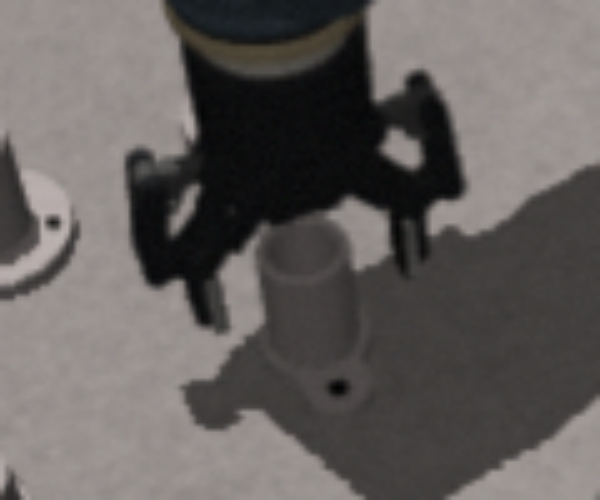

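The fingers straddle the barrel, with tips at crop (215,320) and (410,265) and the barrel between them. Closing.

{"fn": "move_arm", "kwargs": {"grip": [7.0,6.0,5.0,4.0,3.5,3.5,3.5,3.5], "dp": [[0,0,0],[0,0,0],[0,0,0],[0,0,0],[0,0,0],[0,0,0],[0,0,0],[0,0,0]], "turn": [0,0,0,0,0,0,0,0]}}

```text
time_s: 3.98
tcp_pos: [465.5, -134.0, 34.9]
tcp_rot: [[0.707, 0.707, 0.001], [0.707, -0.707, -0.0], [0.0, 0.001, -1.0]]
wrist_force: [-0.4, -1.1, 8.8]
grip_width: 0.509
```

```bash
python3 chk.py 465 -133.5 34
```

```text
3.975 [ 465.5 -134.    34.9] yaw x 45.0 z [ 0.001 -0.    -1.   ] F [-0.4 -1.1  8.8] 0.509280097230611
need tool cm [ 0.   -0.07  0.09]
```

{"fn": "move_arm", "kwargs": {"grip": [3.5,3.5,3.5,3.5,3.5,3.5,3.5,3.5,3.5,3.5], "dp": [[0,0,-0.5],[0,0,-1.5],[0,0,-2.5],[0,0,-3],[0,0,-3],[0,0,-3],[0,0,-2],[0,0,-1],[0,0,0],[0,0,0]], "turn": [0,0,0,0,0,0,0,0,0,0]}}

```text
time_s: 5.22
tcp_pos: [464.6, -133.6, 198.5]
tcp_rot: [[0.707, 0.707, -0.001], [0.707, -0.707, 0.001], [-0.001, -0.001, -1.0]]
wrist_force: [-0.6, 0.5, -5.2]
grip_width: 0.509
```

```bash
python3 chk.py 534.5 263.6 200
python3 - <<'E'
from h import *
for c in("scene",):
    d=arm.get_image(c); cv2.imwrite(f"pics/{c}3.png",d["color"][:,:,::-1])
E
```

```text
5.225 [ 464.6 -133.6  198.5] yaw x 45.0 z [-0.001  0.001 -1.   ] F [-0.6  0.5 -5.2] 0.5088829821745876
need tool cm [ 33.04 -23.13  -0.14]
```

View pics/scene3.png

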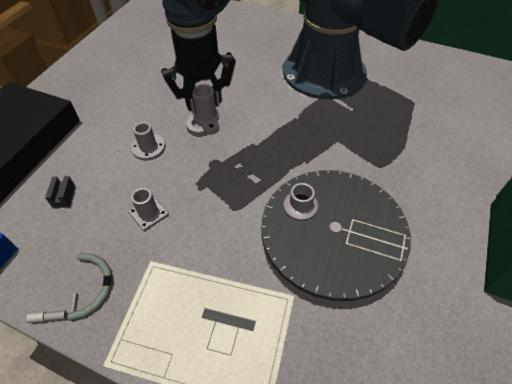

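The housing is lifted and upright at (204,108); the wrist reads 5 N. Carrying it to above the seat and turning.

{"fn": "move_arm", "kwargs": {"grip": [3.5,3.5,3.5,3.5,3.5,3.5,3.5,3.5,3.5,3.5,3.5,3.5,3.5,3.5,3.5,3.5,3.5,3.5,3.5,3.5], "dp": [[1.5,-1.05,0],[3.0,-2.1,0],[3.0,-2.1,0],[3.0,-2.1,0],[3.0,-2.1,0],[3.0,-2.1,0],[3.0,-2.1,0],[3.0,-2.1,0],[3.0,-2.1,0],[3.0,-2.1,0],[3.0,-2.1,0],[1.5,-1.05,0],[0,0,0],[0,0,0],[0,0,0],[0,0,0],[0,0,0],[0,0,0],[0,0,0],[0,0,0]], "turn": [0,0,0,0,0,0,0,0,0,0,0,0,-0.14,-0.14,-0.14,-0.14,-0.14,-0.124,0,0]}}

```text
time_s: 7.78
tcp_pos: [534.7, 263.0, 199.1]
tcp_rot: [[-0.036, 0.999, -0.0], [0.999, 0.036, -0.0], [-0.0, -0.0, -1.0]]
wrist_force: [0.1, 0.3, -5.5]
grip_width: 0.504
```

```bash
python3 chk.py 534.5 263.6 80
python3 - <<'E'
from h import *
for c in("scene","top"):
    d=arm.get_image(c); cv2.imwrite(f"pics/{c}4.png",d["color"][:,:,::-1]);np.savez(f"{c}4.npz",**d)
E
```

```text
7.775 [534.7 263.  199.1] yaw x 92.1 z [-0. -0. -1.] F [ 0.1  0.3 -5.5] 0.5036677328732873
need tool cm [ 6.000e-02 -1.000e-02  1.191e+01]
```

View pics/scene4.png

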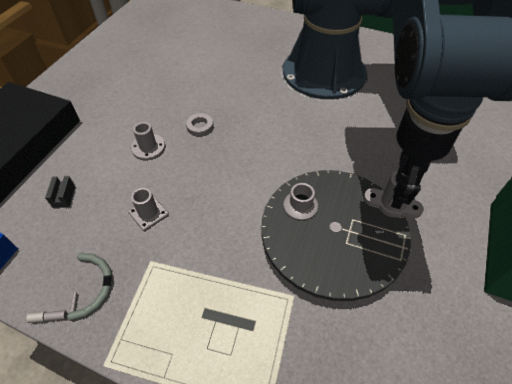

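The disc and sleeve are unchanged. The flange, seen at (393,203), is parallel to the outline. Lowering to about 12 mm above the disc for a close check.

{"fn": "move_arm", "kwargs": {"grip": [3.5,3.5,3.5,3.5,3.5,3.5,3.5,3.5], "dp": [[0.05,0,1.0],[0,0,2.0],[0,0,2.0],[0,0,2.0],[0,0,2.0],[0,0,1.2],[0,0,0.5],[0,0,0]], "turn": [0,0,0,0,0,0,0,0]}}

```text
time_s: 8.88
tcp_pos: [535.0, 263.5, 92.3]
tcp_rot: [[-0.039, 0.999, 0.0], [0.999, 0.039, 0.0], [0.0, 0.0, -1.0]]
wrist_force: [0.5, 0.1, -5.7]
grip_width: 0.503
```

```bash
python3 chk.py 534.5 263.6 80
python3 - <<'E'
from h import *
for c in("scene","top"):
    d=arm.get_image(c);np.savez(f"{c}5.npz",**d)
    s=d["color"][175:275,315:435,::-1] if c=="scene" else d["color"][140:240,110:230,::-1]
    cv2.imwrite(f"pics/{c}5c.png",cv2.resize(s,None,fx=6,fy=6,interpolation=cv2.INTER_CUBIC))
    P=pts(d);x,y,z=np.moveaxis(P,-1,0)
    m=(abs(x-534)<45)&(abs(y-263)<60)&(z>50)&(z<72); print(c,m.sum(), cv2.minAreaRect(P[m][:,:2].astype(np.float32)),np.percentile(z[m],[5,25,50,75,95]))
    for t in ("housing","seat","sleeve"): print(t,[(round(r["score"],2),np.round(r["location"])) for r in arm.spot_point(c,t)[:2]])
E
```

```text
8.875 [535.  263.5  92.3] yaw x 92.2 z [ 0.  0. -1.] F [ 0.5  0.1 -5.7] 0.5026998909032708
need tool cm [ 0.01 -0.05  1.23]
scene 563 ((541.048095703125, 262.84112548828125), (44.26801300048828, 99.64549255371094), 1.4935951232910156) [59.82759841 65.79357885 67.09567296 68.09298852 69.42613998]
housing [(0.71, array([534., 261.,  50.]))]
seat [(0.62, array([534., 262.,  46.]))]
sleeve [(0.57, array([519.,  97.,  41.]))]
top 125 ((542.0875854492188, 227.99317932128906), (41.55318832397461, 36.293697357177734), 9.71706771850586) [61.42867407 66.88841186 68.46358059 69.73559311 71.03231143]
housing [(0.67, array([541., 267.,  50.])), (0.48, array([536., 265.,  54.]))]
seat [(0.63, array([539., 262.,  44.]))]
sleeve [(0.68, array([519., 104.,  45.]))]
```

View pics/scene5c.png

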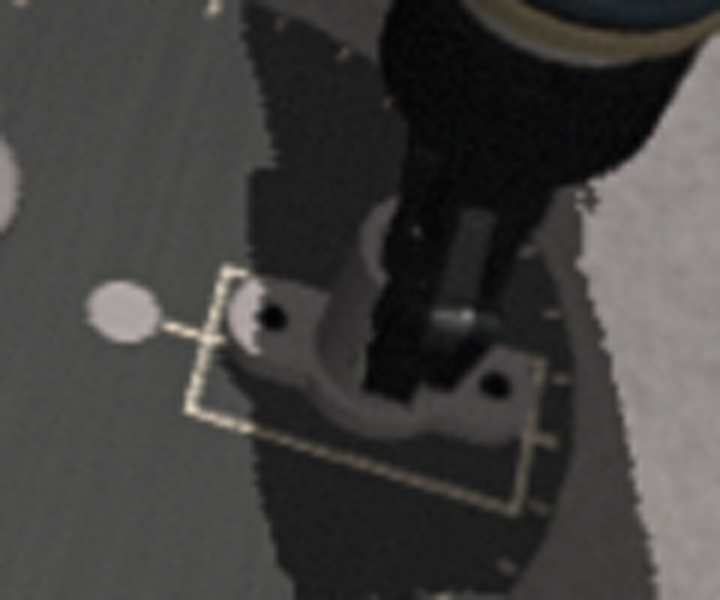

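View pics/top5c.png

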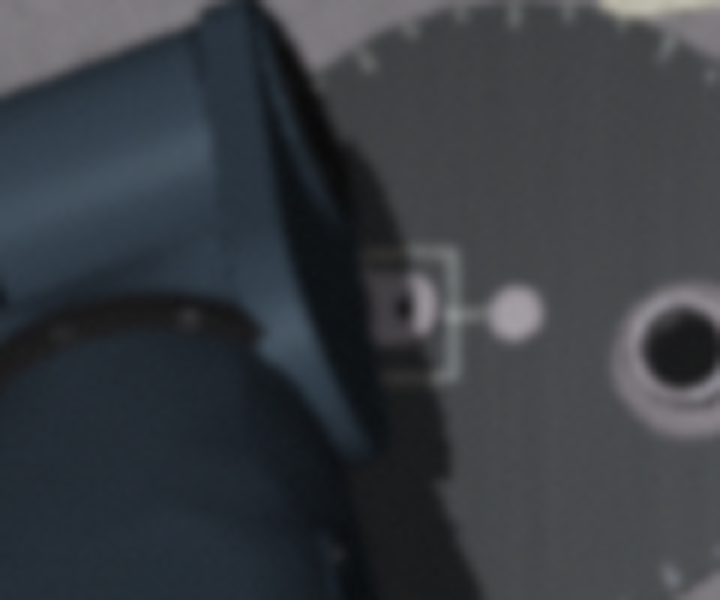

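Run:
```python
from h import *
d=ld("scene5.npz");u=(np.array([(273,318),(497,385)])+.5)/6-.5+np.array([315,175])
h=plane(d,u,67.5);print(h,h.mean(0),np.linalg.norm(h[1]-h[0]),np.degrees(np.arctan2(*(h[1]-h[0])[[1,0]])))
t=ld("top5.npz");print(plane(t,(np.array([(403,309)])+.5)/6-.5+np.array([110,140]),67.5))
```

```text
[[536.17689338 227.70619089  67.5       ]
 [533.18813074 299.90644756  67.5       ]] [534.68251206 263.80631923  67.5       ] 72.26209078485246 92.37043163204203
[[534.97022585 228.94006393  67.5       ]]
```

The bolt holes put the housing at (534.7, 263.8), 92.4°, which is on target. Setting it down slowly.

{"fn": "move_arm", "kwargs": {"grip": [3.5,3.5,3.5,3.5,3.5,3.5,3.5,3.5], "dp": [[0,0,0.2],[0,0,0.2],[0,0,0.2],[0,0,0.2],[0,0,0.15],[0,0,0.1],[0,0,0.05],[0,0,0]], "turn": [0,0,0,0,0,0,0,0]}}

```text
time_s: 10.28
tcp_pos: [534.9, 263.4, 81.3]
tcp_rot: [[-0.039, 0.999, -0.0], [0.999, 0.039, -0.0], [-0.0, -0.0, -1.0]]
wrist_force: [0.7, 0.6, -5.6]
grip_width: 0.508
```

{"fn": "move_arm", "kwargs": {"grip": [3.5,3.5,3.5], "dp": [[0,0,0.04],[0,0,0.04],[0,0,0]], "turn": [0,0,0]}}

```text
time_s: 10.65
tcp_pos: [534.9, 263.5, 80.5]
tcp_rot: [[-0.039, 0.999, -0.0], [0.999, 0.039, 0.0], [0.0, -0.0, -1.0]]
wrist_force: [-0.1, -0.1, -6.1]
grip_width: 0.5
```

{"fn": "move_arm", "kwargs": {"grip": [3.5,3.5,3.5], "dp": [[0,0,0.04],[0,0,0.03],[0,0,0]], "turn": [0,0,0]}}

```text
time_s: 11.02
tcp_pos: [535.1, 263.5, 80.0]
tcp_rot: [[-0.039, 0.999, 0.0], [0.999, 0.039, 0.0], [0.0, 0.0, -1.0]]
wrist_force: [1.0, -0.3, -1.8]
grip_width: 0.506
```

Contact: the load has dropped from -6 to -1.8 N. One small step more, then a gradual release.

{"fn": "move_arm", "kwargs": {"grip": [3.5,3.5], "dp": [[0,0,0.02],[0,0,0]], "turn": [0,0]}}

```text
time_s: 11.28
tcp_pos: [535.2, 263.5, 80.0]
tcp_rot: [[-0.039, 0.999, 0.001], [0.999, 0.039, 0.0], [0.0, 0.001, -1.0]]
wrist_force: [-0.1, -0.8, 3.1]
grip_width: 0.507
```

{"fn": "move_arm", "kwargs": {"grip": [4.2,4.4,4.6,4.8,5.0,5.0], "dp": [[0,0,0],[0,0,0],[0,0,0],[0,0,0],[0,0,0],[0,0,0]], "turn": [0,0,0,0,0,0]}}

```text
time_s: 12.02
tcp_pos: [534.8, 263.5, 79.5]
tcp_rot: [[-0.039, 0.999, -0.0], [0.999, 0.039, -0.0], [0.0, -0.0, -1.0]]
wrist_force: [0.2, -0.1, -0.4]
grip_width: 0.589
```

```bash
python3 chk.py 534.5 263.6 80
python3 - <<'E'
from h import *
for c in("scene",):
    d=arm.get_image(c)
    s=d["color"][175:275,315:435,::-1]
    cv2.imwrite(f"pics/{c}6c.png",cv2.resize(s,None,fx=6,fy=6,interpolation=cv2.INTER_CUBIC))
E
```

```text
12.025 [534.8 263.5  79.5] yaw x 92.2 z [-0. -0. -1.] F [ 0.2 -0.1 -0.4] 0.5886958132175507
need tool cm [ 0.01 -0.03 -0.05]
```

View pics/scene6c.png

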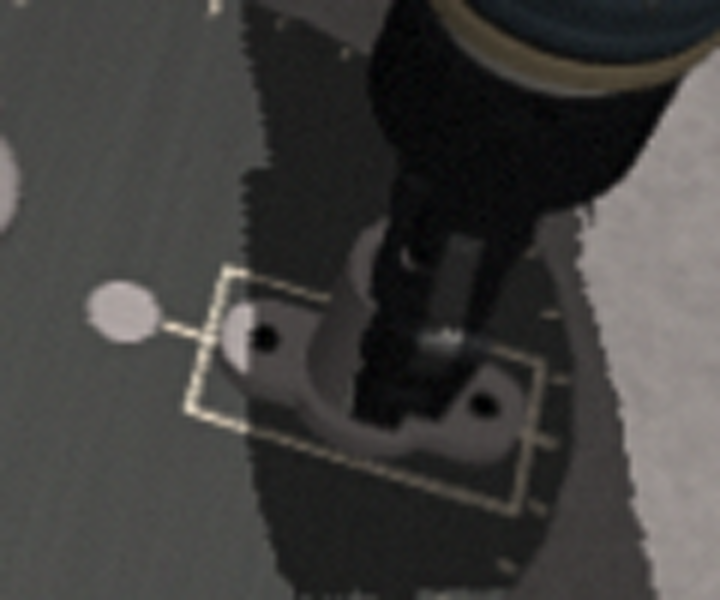

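The housing sits centred in the outline (bolt holes at crop (264,339) and (485,404)), and the disc hasn't moved. Opening further and retreating straight up.

{"fn": "move_arm", "kwargs": {"grip": [5.5,6.0,6.5,7.0,7.0,7.0,7.0,7.0,7.0,7.0,7.0,7.0,7.0,7.0], "dp": [[0,0,0],[0,0,0],[0,0,0],[0,0,0],[0,0,-0.5],[0,0,-1],[0,0,-2],[0,0,-3],[0,0,-3],[0,0,-3],[0,0,-3],[-3,0,-2],[-5,0,0],[-5,0,0]], "turn": [0,0,0,0,0,0,0,0,0,0,0,0,0,0]}}

```text
time_s: 13.82
tcp_pos: [539.9, 132.4, 255.7]
tcp_rot: [[-0.04, 0.999, 0.001], [0.999, 0.04, 0.0], [0.0, 0.001, -1.0]]
wrist_force: [0.5, -0.9, -0.5]
grip_width: 0.82
```

{"fn": "move_arm", "kwargs": {"grip": [7.0,7.0,7.0,7.0,7.0,7.0], "dp": [[-4,0,0],[-4,0,0],[-4,0,0],[-4,0,0],[-4,0,0],[0,0,0]], "turn": [0,0,0,0,0,0]}}

```text
time_s: 14.58
tcp_pos: [547.7, -68.4, 255.3]
tcp_rot: [[-0.036, 0.999, 0.001], [0.999, 0.036, -0.0], [-0.0, 0.001, -1.0]]
wrist_force: [0.6, -0.6, -0.7]
grip_width: 0.82
```

```bash
python3 chk.py 534.5 263.6 80
python3 - <<'E'
from h import *
for c in("scene","top"):
    d=arm.get_image(c);np.savez(f"{c}7.npz",**d); cv2.imwrite(f"pics/{c}7.png",d["color"][:,:,::-1])
    s=d["color"][175:275,315:435,::-1] if c=="scene" else d["color"][140:240,110:230,::-1]
    cv2.imwrite(f"pics/{c}7c.png",cv2.resize(s,None,fx=6,fy=6,interpolation=cv2.INTER_CUBIC))
    P=pts(d);x,y,z=np.moveaxis(P,-1,0)
    for n,cx,cy,lo,hi in(("housing top",534.5,263.6,108,122),("sleeve top",518,101,85,105)):
        m=(np.hypot(x-cx,y-cy)<50)&(z>lo)&(z<hi); p=P[m]
        if len(p): print(c,n,len(p),np.median(p[:,2]),cv2.minEnclosingCircle(p[:,:2].astype(np.float32)))
E
```

```text
14.575 [547.7 -68.4 255.3] yaw x 92.1 z [ 0.001 -0.    -1.   ] F [ 0.6 -0.6 -0.7] 0.8197386033383723
need tool cm [33.23 -0.14 17.51]
scene housing top 264 114.48436743421462 ((536.3697509765625, 264.3147277832031), 22.846878051757812)
scene sleeve top 256 93.7482459326771 ((517.83837890625, 100.74010467529297), 24.781085968017578)
top housing top 118 115.43546334991021 ((534.41015625, 261.9493408203125), 22.03791046142578)
top sleeve top 110 94.93967262349872 ((516.800048828125, 100.83988189697266), 23.983856201171875)
```

View pics/scene7.png

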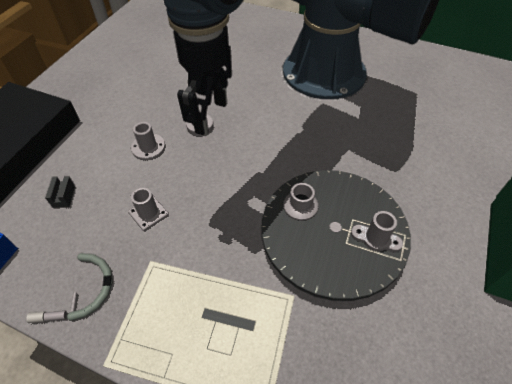

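View pics/scene7c.png

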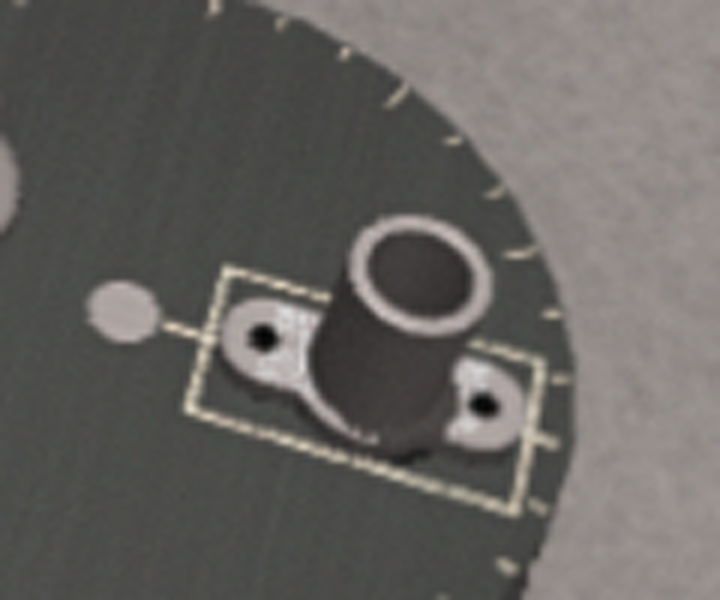

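View pics/top7c.png

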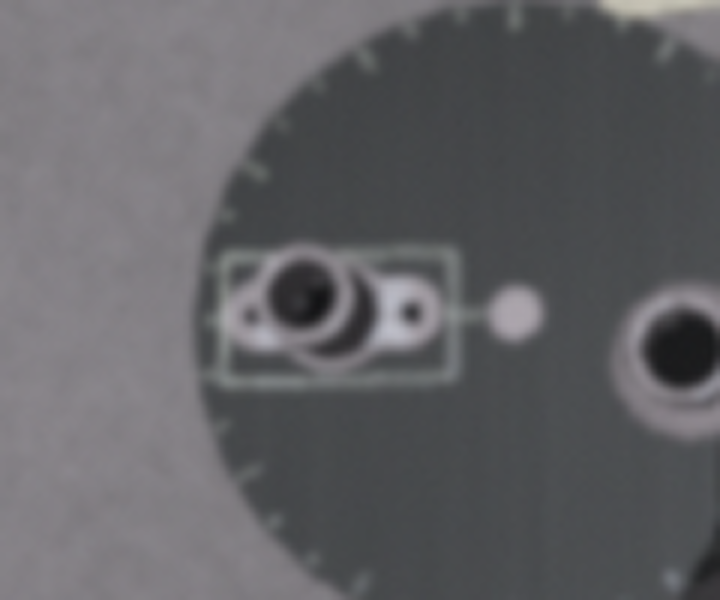

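The housing stands upright and centred in the outline. The outline corners are where they were before release (crop (228,270) and (518,512)), and the sleeve hasn't moved. Handing in.

Run:
```python
from plant import arm
print(arm.hand_in())
```

```text
the job is handed in; nothing more can be done
None
```

The housing with the oblong flange is standing in the marked outline on the turntable, and I've handed the job in after about 15 s of the 38 s allowed. I gripped it by the barrel, carried it over and turned it 47°. I lowered it until the wrist sensor showed contact (about 3 N), then opened the gripper slowly and backed straight up.

- **Housing position:** the barrel top is at (536.4, 264.3) in the scene camera and (534.4, 261.9) in the top camera. The seat is at about (534.5, 263.6), so it is within about 2 mm. The top is about 115 mm above the bench, which fits an upright part on the 45 mm table.
- **Housing angle:** I measured 92.4° just before setting it down, against 92.2° for the radial line. I didn't recompute it after release, but the pictures show the flange still lying along the line.
- **Turntable:** no turn is visible. The outline corners are at the same pixels before and after release.
- **Sleeve:** it is within 1 mm of its starting position in both cameras.
- **Robot:** the gripper is empty and well clear of everything.

One reading disagreed: before set-down, the trained network put the housing 6 to 7 mm off in the top view, where the arm hid most of it. The bolt holes in the scene view, one hole in the top view, and the final depth readings all agreed on the position above.

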